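Half-light check of a sensor board at the light box

ROBOT

A 6-joint arm with a two-finger parallel gripper is mounted at the origin on the work surface; the furniture and walls round the work are solid. World frame = base frame: x ahead of the robot, y to its left, z up, the work surface at z = 0. Lengths are in m, angles in rad, forces in N, time in s.
With the tool pointing down it reaches from about 0.25 to 0.725 m from the base axis. Payload 4 kg.
Tool frame: the origin (TCP) lies at the very end of the fingers, on their centre line; the grasp point (between the pads) lies 19 mm behind it; z points along the fingers, y is the line along which they close (so a half turn about z gives the same grasp; the last joint's range is limited). The gripper opens to 85 mm and grips with 20 to 120 N. Pads are 22 mm wide; open, the fingers measure 114 mm over their backs; the gripper's body (76 mm by 85 mm) begins 54 mm behind the grasp point. The pads swing forward as they close: fully open they stand 13 mm farther back than shut.
Start: joints at [-1.341, 0.241, 0.005, 1.335, 0, 1.571], TCP at [0.114, -0.487, 0.231] pointing down, gripper open.
Joint ranges: [-2.72, 2.72], [-1.05, 1.87], [-1.09, 1.28], [-1.99, 2.15], [-1.42, 1.44], [-3.14, 3.14]. Speed limits (rad/s): [2.79, 2.79, 3.14, 3.14, 3.14, 3.14].

INTERFACE

Orientations are given as a unit quaternion [x, y, z, w].
In Python, from workcell import bot, vision, workorder gives the robot as it stands.
- The arm moves only by the shell command python3 -m creep 'ROWS' [OPENING]. ROWS is JSON, a list of rows, each a list of 2 entries, a list of its own where there are three numbers: the shift along the tool's x, y, z in mm, then the turn, a rotation vector about the tool's x, y, z in rad. In form: [[[dx, dy, dz], [wx, wy, wz]], ...]. A call has 1 to 12 rows; each row shifts and turns the commanded pose from where the row before left it, along the tool's axes as they then stand; what a row does not reach is not made up. A row lasts 1/8 s, in which the tool goes at most 62.5 mm and 10.7 degrees, less where a joint would pass 70% of its speed; a pose out of reach is approached as far as the arm can. A call is refused whole if a number of a shift passes 62.5 or a number of a turn 0.188, either way. A call with a gripper value outside its range is refused whole. OPENING is the finger opening in mm, from 0 to 85.4, set as the call begins (- or left out, the last holds). The fingers move at their own pace and stop on an object; the grip force is fixed at half the most. Time passes only in rows, so rows that do not move let the fingers close. It gives the time, the measured TCP pose, the force, the opening and the grip force at its end, in the units of the state.
- bot.get_obs(): the state, without advancing time (a new reading comes with each control period).
- vision.camera(name): name is "scene" or "top" or "wrist"; returns a dict with "image" (480x640x3 uint8, blue, green, red), "z_map" (480x640 float32, m along the optical axis (not along the pixel's ray), 0 where there is no reading), "K" (3x3 intrinsics, pixels), "rvec" (rotation vector, rad) and "tvec" (3), from world to camera coordinates, as OpenCV has them; the wrist camera has in their place "tool_from_camera" (4x4, takes a point from camera to tool coordinates, whose origin is the TCP and whose axes are the flange's). Camera axes: x right, y down, z forward; pixel columns grow to the right and rows downward; lengths in m; the calibration is good to about 2 mm. The wrist camera is an equidistant fisheye: a pixel r from the principal point sees the ray r / f radians off the axis. A picture is of the moment at which its call begins: read the wrist's pose just before it.
- workorder.job_done(): hands the job in; it is judged then, once.
Trained networks look in a picture, given as the dict that the camera call returned (one of the last four; its "shot" number tells which), for a name from the list of things; names that differ only in an ending like _2 or _b are one class to them, and where a whole thing is asked for, a point or a joint stands for the part that bears it (a point fixed in the world has none). Each returns a list of dicts, best first, with "score" (0 to 1); they miss things now and then, are a little off and sometimes report something else, mostly with a low value. They report only what shows in the picture. A call takes as long as a camera call. They do not tell look-alikes from the thing itself.
- vision.spot_in(picture, query): "position" ([column, row] in pixels, amid what is visible of it).
- vision.place_of(picture, query): "position" ([column, row] in pixels: a listed point, or the origin of a listed thing).
The state is a dict: "clock": time; "joint_pos": joint angles; "joint_vel": joint speeds; "tau": joint torques, N m; "eef_pos": TCP position; "tool_rot": TCP orientation; "ft_force": force on the tool from outside, world axes, zero at the start; "ft_torque": the same for the moment, N m; "grip_width": finger opening in m; "grasp_force": force on a finger pad.
Only numpy, scipy, OpenCV 4.12 (cv2) and the standard library are available. Lean on these libraries where they do the work, as an engineer would, in place of code of your own. Each camera call takes 0.05 s, during which the arm holds its last target. There are 200 camera calls.

TASK

Take the sensor-board carrier from the slotted stand by its handle, hook it over the open left part (seen from the robot) of the light box's rail with the board towards the box, slide it right, under the keeper strip, until it is centred on the mark in front of the window, and let go of it while the shutter is still shut. Then draw the spring shutter to the left by its upright tab to half of its travel (pointer at the long middle line) and keep holding it there: the job finishes with the robot holding the shutter half open, and the spring would shut it if let go. Keep the carrier upright throughout and leave the other things on the desk alone.

Things in the scene. Friction and masses are not known exactly. Their poses are not given: they have to be found in the camera images.
- light_box: Fixed grey light box on an aluminium base plate 185 x 290 mm (top z 10). Axes: x away from the robot into the box, y to the left along the rail, z up; origin on the desk under the rail's middle. The box is behind the rail: x 40..140, y -125..+70, top z 135 mm. Its front has a 46 mm square window centred at y -55, z 70.
- rail_open (a point): Rail top, middle of its open left part: light_box 0, +45, 134 mm (axes as light_box). The rail is a steel bar along y, 8 mm thick (x -4..+4), 12 mm tall (z 122..134), ends held by 16 mm square posts (z 10..120) with inner faces at y +-125; free below. A carrier centred at light_box y +13..+72 clears both keeper and left post.
- rail_mark (a point): The mark, a black line on rail and keeper in line with the window's middle; this point is on the rail's top, light_box 0, -55, 134 mm, axes as light_box.
- keeper_end (a point): Left end of the keeper, a fixed steel strip over the window half of the rail, at its underside: light_box 10, -16, 143.5 mm. The strip fills x 5..15, y -142..-16, z 143.5..148.5, 5.5 mm above a hung carrier's bridge: there a carrier cannot be hooked on or off, only slid in beneath it from the left.
- shutter_travel (a joint): Travel of the sprung shutter, m: 0 shut (the spring pulls it there), 0.050 fully open, half 0.025. It grows to the left (light_box +y). Spring force about 3.6 N shut, 9.6 N at half, 15.6 N fully open. Its pointer runs along a scale on the box top whose long middle line is half travel.
- shutter: The sprung shutter: a dark blade before the window, folded back over the box top to an upright black finger tab 24 mm (x) x 8 mm (y) x 38 mm tall, on a foot 4 mm high and 14 mm wide (y); origin at the middle of its underside, light_box x 70, y -55 when shut (y -30 at half travel), z 138 mm; axes as light_box. Pinch it from above across its 8 mm, or push its right face to the left.
- carrier: Loose aluminium carrier, about 0.16 kg. Axes: x the way the dark sensor board on it faces (to be turned to light_box x), y along its width, z up; origin in its underside. 100 mm wide; lower part x -4..+9, z 0..62; a plug socket on the back reaches x -13 (y 7..37, z 35..45). Above it the hook and handle, total height 147 mm. Hung on the rail, its underside is 38 mm above the desk.
- carrier_saddle (a point): Middle of the underside of the hook's bridge (carrier 0, 0, 96 mm), on the rail's top when hung. Hook 50 mm long in y: front leg x -12..-8, z 62..96; bridge x -12..+14, z 96..100; back leg x +8..+12 down to z 84. The rail enters from the +x side between back leg (z 84) and lower part (z 62): bring it up from the front about 17 mm too high, move in along x, then lower it.
- carrier_handle (a point): Centre of the carrier's black handle (carrier -4, 0, 123 mm): 8 mm thick in x (-8..0), 28 mm wide in y, z 100..147. Grip its upper part: while hung, fingertips must stay above carrier z 112 to clear the keeper.
- stand: Fixed black slotted board stand 66 x 112 x 32 mm; origin mid-underside, slots along its y. The carrier starts upright in the middle slot (17 mm wide, floor z 8, walls to z 32 mm), with the stand's axes, its origin at stand x -2.5 mm; lift it straight up, at least 30 mm.
- tester: Bystander: black hand-held component tester 52 x 68 x 20 mm on the desk left of the box. Leave alone.
- reel: Bystander: solder reel with green flanges, 37 mm diameter, 62 mm tall, upright right of the box's front. Leave alone.
- tweezers: Bystander: black tweezers 11 x 114 x 8 mm in front of the box. Leave alone.
Not all that is in view belongs to the job. There is more than one size of the carrier; the one meant has the size given above.

How it is judged:
By the outcome, as a careful person would: the job done as asked, in the order asked, and still so for the second after the job is handed in, while the arm keeps its last pose, push and grip.
It also fails if it takes over 58 s, if anything falls off the work surface, if the arm or the gripper's body presses on something with over 40 N, if the wrist force passes 120 N, or if a joint passes its speed limit or range.

## Working session

There is one attempt and no reset: what is moved stays moved. The work goes in short steps, Python scripts to look and compute and a shell command to move; the robot and the scene stay as the last step left them, time stands still between calls to the robot, and variables do not carry over. Pictures are saved under pics/ and viewed, at most 13 in all, crops included, and the job is handed in when it is done.

```bash
mkdir -p pics; ls
cat > h.py <<'E'
import numpy as np, cv2
from workcell import bot, vision, workorder
from scipy.spatial.transform import Rotation as R
def ray(p,uv,z):  # world point at depth z
    K=p["K"];Rm=cv2.Rodrigues(np.array(p["rvec"],float))[0];t=np.array(p["tvec"],float).ravel()
    c=np.linalg.inv(K)@np.array([uv[0],uv[1],1.0])*z
    return Rm.T@(c-t)
def at_h(p,uv,h):
    K=p["K"];Rm=cv2.Rodrigues(np.array(p["rvec"],float))[0];t=np.array(p["tvec"],float).ravel()
    o=-Rm.T@t; d=Rm.T@(np.linalg.inv(K)@np.array([uv[0],uv[1],1.0]))
    return o+d*(h-o[2])/d[2]
E
python3 - <<'E'
from h import *
o=bot.get_obs();print(o["clock"],o["eef_pos"],o["tool_rot"])
H={"light_box":0,"rail_open":.134,"rail_mark":.134,"keeper_end":.1435,"shutter":.138,"carrier_saddle":.104,"carrier_handle":.131,"carrier":.008,"stand":0,"tester":0,"reel":0,"tweezers":0}
for n in("scene","top"):
    p=vision.camera(n);cv2.imwrite(f"pics/{n}0.png",p["image"])
    Rm=cv2.Rodrigues(np.array(p["rvec"],float))[0];print(n,-Rm.T@np.array(p["tvec"]).ravel(),p["K"][0,0])
    for k in H:
        for r in vision.place_of(p,k)[:3]:
            print(k,round(r["score"],2),np.round(r["position"]),np.round(at_h(p,r["position"],H[k])*1000))
E
```

```text
pics
0.0 [ 0.11375543 -0.4862229   0.23038936] [ 9.93405321e-01  1.14650475e-01 -1.13660165e-04 -1.06006231e-03]
scene [ 0.33479191 -0.49990777  0.7723704 ] 451.9439851207622
light_box 0.86 [343. 297.] [534. -30.  -0.]
rail_open 0.77 [336. 238.] [532.  15. 134.]
rail_open 0.57 [340. 192.] [581. 128. 134.]
rail_mark 0.81 [354. 279.] [531. -84. 134.]
keeper_end 0.59 [350. 257.] [538. -42. 143.]
shutter 0.61 [392. 270.] [600. -89. 138.]
shutter 0.6 [313. 407.] [ 395. -275.  138.]
carrier_saddle 0.9 [294. 182.] [508. 219. 104.]
carrier_saddle 0.89 [237. 211.] [373. 173. 104.]
carrier_saddle 0.47 [350. 256.] [553. -10. 104.]
carrier_handle 0.88 [292. 173.] [506. 219. 131.]
carrier_handle 0.56 [234. 208.] [366. 155. 131.]
carrier 0.86 [294. 215.] [503. 215.   8.]
carrier 0.86 [240. 232.] [370. 204.   8.]
stand 0.73 [395. 268.] [664.   4.  -0.]
stand 0.6 [294. 217.] [502. 217.   0.]
tester 0.65 [343. 194.] [639. 253.  -0.]
tester 0.29 [314. 406.] [ 410. -225.    0.]
reel 0.84 [316. 406.] [ 413. -226.    0.]
tweezers 0.64 [274. 306.] [396.  -6.   0.]
top [0.31713766 0.01453425 1.26332288] 599.9155353110133
light_box 0.77 [357. 236.] [530. -32.   0.]
light_box 0.45 [242. 251.] [499. 214.   0.]
rail_open 0.78 [334. 225.] [528.  17. 134.]
rail_mark 0.97 [382. 226.] [525. -74. 134.]
keeper_end 0.74 [239. 252.] [477. 197. 143.]
keeper_end 0.16 [358. 236.] [504. -28. 143.]
shutter 0.7 [383. 190.] [595. -78. 138.]
carrier_saddle 0.76 [234. 308.] [373. 212. 104.]
carrier_saddle 0.74 [231. 246.] [494. 221. 104.]
carrier_handle 0.64 [234. 309.] [370. 207. 131.]
carrier_handle 0.59 [227. 241.] [500. 223. 131.]
carrier 0.61 [242. 251.] [498. 213.   8.]
carrier 0.56 [241. 308.] [378. 214.   8.]
stand 0.63 [244. 254.] [492. 211.   0.]
stand 0.46 [229. 243.] [518. 243.   0.]
tester 0.75 [218. 194.] [624. 268.   0.]
tester 0.54 [239. 256.] [489. 220.   0.]
reel 0.73 [454. 295.] [ 401. -231.    0.]
tweezers 0.41 [347. 298.] [396.  -8.   0.]
```

View pics/scene0.png

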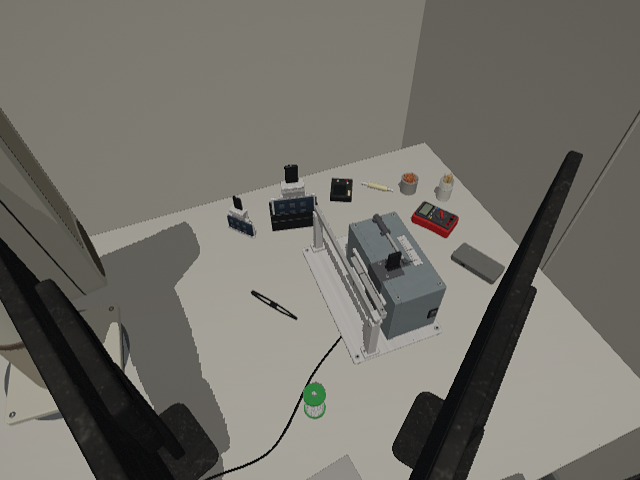

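View pics/top0.png

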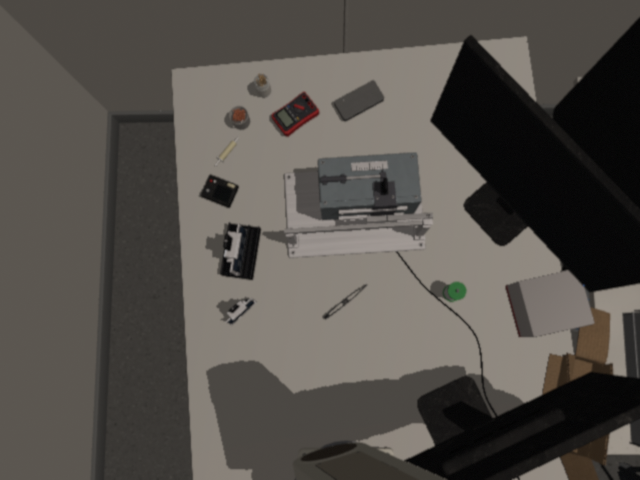

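The scene view shows the full-size carrier in the stand around (293,195), its board facing right, with a smaller look-alike at (240,220). The box and rail are at (370,270). In the top view the stand is at (240,250) and the rail runs along row ~226. Next I'll refine this with depth.

```bash
cat >> h.py <<'E'
def cloud(p):
    z=p["z_map"].astype(float);v,u=np.nonzero(z>0);K=p["K"]
    Rm=cv2.Rodrigues(np.array(p["rvec"],float))[0];t=np.array(p["tvec"],float).ravel()
    c=(np.linalg.inv(K)@np.stack([u,v,np.ones_like(u)]))*z[v,u]
    return (Rm.T@(c-t[:,None])).T*1000
def sel(P,x,y,z):
    m=np.ones(len(P),bool)
    for i,r in enumerate((x,y,z)): m&=(P[:,i]>r[0])&(P[:,i]<r[1])
    return P[m]
def rect(Q):
    (c,s,a)=cv2.minAreaRect(Q[:,:2].astype(np.float32));return np.round(c,1),np.round(s,1),round(a,1),len(Q),np.round(np.median(Q[:,2]),1)
E
python3 - <<'E'
from h import *
for n in("top","scene"):
    P=cloud(vision.camera(n));print(n)
    B=(440,760);Y=(-220,140)
    for nm,a in {"boxtop":(B,Y,(130,141)),"plate":((430,640),Y,(6,16)),"rail+keeper":((430,555),Y,(118,160)),"rail":((430,555),(-5,140),(122,142)),"tab":((550,720),Y,(160,185)),
      "stand":((420,570),(150,300),(20,40)),"carr_all":((420,570),(150,300),(45,170)),"carr bridge":((420,570),(150,300),(98,115)),"handle":((420,570),(150,300),(135,175)),"carr lower":((420,570),(150,300),(60,75)),
      "small":((300,430),(150,270),(15,200)),"reel":((350,450),(-270,-190),(10,90)),"overhang":((150,750),(-400,350),(200,700))}.items():
        Q=sel(P,*a)
        if len(Q)>3: print(nm,*rect(Q),"max",np.round(Q.max(0)),"min",np.round(Q.min(0)))
E
```

```text
top
boxtop [633.  -52.1] [221.5 340.2] 2.5 5289 134.9 max [749. 113. 141.] min [ 516. -220.  130.]
plate [535.2 -39.5] [355.5 205.3] 88.9 4589 10.0 max [640. 137.  16.] min [ 431. -217.    6.]
rail+keeper [530.  -27.9] [ 24.3 283. ] 3.1 1168 135.1 max [549. 113. 155.] min [ 511. -169.  118.]
rail [521.5  54.7] [ 12.3 117.2] 2.1 307 133.4 max [529. 113. 140.] min [514.  -4. 122.]
tab [ 653.9 -140. ] [ 34.2 180.3] 37.2 152 173.5 max [720. -74. 185.] min [ 587. -220.  160.]
stand [497.8 215.2] [ 67.6 111.6] 81.2 570 30.1 max [557. 256.  40.] min [438. 174.  20.]
carr_all [497.6 217.5] [26.8 98.5] 81.7 650 106.3 max [547. 234. 159.] min [449. 201.  45.]
carr bridge [498.1 217.4] [26.8 50.7] 81.7 263 107.9 max [524. 233. 114.] min [472. 201. 102.]
handle [498.6 221.7] [ 8.8 27.9] 83.1 88 152.9 max [512. 227. 159.] min [485. 216. 136.]
carr lower [498.  220.2] [20.8 98.5] 81.6 150 64.5 max [547. 234.  75.] min [449. 205.  60.]
small [372. 213.] [19.4 71.2] 42.8 331 69.6 max [397. 240. 109.] min [346. 187.  15.]
reel [ 391.7 -224.2] [34.6 67.1] 85.1 313 61.0 max [ 425. -208.   67.] min [ 35
[... 636 characters left out ...]
29.5 max [561. 256.  40.] min [442. 173.  20.]
carr_all [501.5 215.3] [29.2 98.2] 82.7 1044 70.7 max [551. 232. 156.] min [453. 198.  45.]
carr bridge [501.9 215.2] [29.2 50.1] 82.7 237 107.1 max [528. 231. 115.] min [476. 198.  98.]
handle [502.5 218.4] [ 7.8 27.7] 80.2 116 147.1 max [516. 224. 156.] min [489. 213. 136.]
carr lower [502.1 217.5] [22.3 97.6] 81.5 326 65.0 max [551. 232.  74.] min [454. 201.  60.]
small [375.4 211. ] [19.4 72.9] 44.7 551 42.8 max [402. 240. 106.] min [351. 185.  15.]
reel [ 410.3 -228. ] [36.  35.6] 73.3 575 60.8 max [ 428. -209.   66.] min [ 392. -246.   10.]
overhang [ 413.5 -268.7] [329.6 621. ] 76.5 25084 428.7 max [750. -36. 519.] min [ 150. -400.  200.]
```

Run:
```python
from h import *
P=np.vstack([cloud(vision.camera(n)) for n in("top","scene")])
Q=sel(P,(-100,800),(-600,350),(20,800))
print("y:      "+" ".join(f"{y:4d}" for y in range(300,-600,-50)))
for x in range(750,-101,-50):
    r=[]
    for y in range(300,-600,-50):
        q=sel(Q,(x,x+50),(y,y+50),(0,900))
        r.append(f"{int(q[:,2].max()) if len(q)>2 else 0:4d}")
    print(f"{x:5d}  "," ".join(r))
p=vision.camera("wrist");cv2.imwrite("pics/w0.png",p["image"]);print(p["K"],np.round(p["tool_from_camera"],3))
o=bot.get_obs();print(o["clock"])
```

```text
y:       300  250  200  150  100   50    0  -50 -100 -150 -200 -250 -300 -350 -400 -450 -500 -550
  750      0    0   50   40   38   38    0    0    0    0  432    0    0    0    0    0  329    0
  700      0    0    0    0    0    0    0    0    0    0  433  432    0    0    0    0  321    0
  650      0   24    0    0    0    0  140  141  141  139   73  433  435  334    0    0  311    0
  600      0   25   25    0    0    0  150  148  179  141  135    0  433  434    0    0  356    0
  550      0    0   66    0    0    0  142  140  182  148  149    0  417  433  432    0  293    0
  500      0    0  157  108  138  137  140  151  153  153  152    0    0  433  436  432  285    0
  450      0   35  160   38    0    0    0    0    0    0    0    0    0    0  433  434    0    0
  400      0   33   68   40    0    0    0    0    0    0    0   67    0  105  106  432  432    0
  350      0    0  111   74    0    0    0    0    0    0    0   66    0  106  109  107  293   67
  300      0    0   44    0    0    0    0    0    0    0    0    0    0    0  106  105  106   74
  250      0    0    0
[... 318 characters left out ...]
9  514  444  464  464    0    0    0  350  158    0
   50      0    0    0    0    0  287    0  262  395    0    0    0    0    0  140  303  156    0
    0      0    0    0    0    0    0    0    0  267    0    0    0    0    0    0    0    0    0
  -50      0    0    0    0    0    0    0  146  205    0    0    0    0    0    0    0    0    0
 -100      0    0    0    0    0    0    0    0    0    0    0    0    0    0    0    0    0    0
[[371.64829954   0.         319.51892265]
 [  0.         371.64829954 244.2690346 ]
 [  0.           0.           1.        ]] [[-0.001 -0.96  -0.28   0.071]
 [ 1.    -0.001 -0.001  0.   ]
 [ 0.    -0.28   0.96  -0.143]
 [ 0.     0.     0.     1.   ]]
1.55
```

View pics/w0.png

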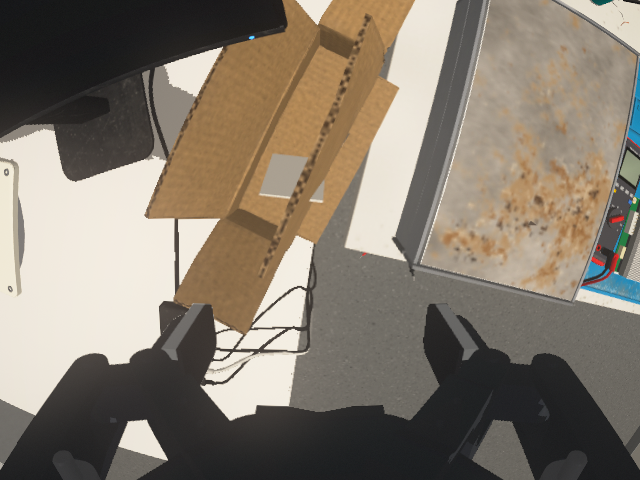

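The wrist view shows only off-task clutter: a monitor edge at upper left (200,50) and a box. A monitor with its top at z≈464 mm stands between the arm and the work, so I'll raise the arm over it before swinging.

```bash
python3 -m creep '[[[0,0,-50],[0,0,0]],[[0,0,-50],[0,0,0]],[[0,0,-50],[0,0,0]],[[0,0,-50],[0,0,0]],[[0,0,-50],[0,0,0]],[[0,0,-45],[0,0,0]],[[0,0,0],[0,0,0]]]'; python3 -c "
from h import *
o=bot.get_obs();print(o['clock'],o['eef_pos'],o['joint_pos'],o['tool_rot'])"
```

```text
clock: 2.42
eef_pos: [0.1138, -0.4864, 0.5236]
tool_rot: [0.993, 0.115, 0.001, 0.008]
ft_force: [0.3, 0.6, 0.2]
grip_width: 0.0854
grasp_force: 0.0
2.425 [ 0.11377784 -0.48635772  0.5235799 ] [-1.34100421e+00  3.58349296e-01  9.52576537e-01  2.14861145e+00
  2.26220746e-05  1.57078593e+00] [9.93372652e-01 1.14644829e-01 9.51954065e-04 8.15057229e-03]
```

```bash
python3 -m creep '[[[47,-23,0],[0,0,0]],[[47,-23,0],[0,0,0]],[[47,-23,0],[0,0,0]],[[47,-23,0],[0,0,0]],[[47,-23,0],[0,0,0]],[[47,-24,0],[0,0,0]],[[47,-24,0],[0,0,0]],[[31,-44,0],[0,0,0]],[[31,-44,0],[0,0,0]],[[31,-44,0],[0,0,0]],[[31,-44,0],[0,0,0]],[[31,-44,0],[0,0,0]]]'; python3 -c "
from h import *
o=bot.get_obs();print(o['clock'],o['eef_pos'],o['joint_pos'],R.from_quat(o['tool_rot']).as_matrix().round(3))"
```

```text
clock: 3.92
eef_pos: [0.4971, 0.0001, 0.517]
tool_rot: [0.993, 0.115, -0.001, 0.003]
ft_force: [0.3, -0.5, 0.3]
grip_width: 0.0854
grasp_force: 0.0
3.925 [4.97140396e-01 6.59267718e-05 5.16951989e-01] [ 0.00404724  0.35949657  0.9339087   2.14680368 -0.00641229  2.91578423] [[ 0.974  0.228 -0.002]
 [ 0.228 -0.974 -0.006]
 [-0.003  0.006 -1.   ]]
```

```bash
python3 -m creep '[[[0,0,15],[0,0,-0.184]],[[0,0,15],[0,0,-0.184]],[[0,0,15],[0,0,-0.184]],[[0,0,15],[0,0,-0.184]],[[0,0,15],[0,0,-0.184]],[[0,0,15],[0,0,-0.184]],[[0,0,15],[0,0,-0.184]],[[0,0,15],[0,0,-0.184]],[[0,0,15],[0,0,-0.184]],[[0,0,15],[0,0,-0.184]],[[0,0,15],[0,0,-0.184]],[[0,0,15],[0,0,-0.184]]]'
python3 -m creep '[[[0,0,10],[0,0,-0.184]],[[0,0,10],[0,0,-0.184]],[[0,0,10],[0,0,-0.184]],[[0,0,0],[0,0,0]]]'
cat >> h.py <<'E'
def tell(x=None,y=None,z=None,th=None):
    o=bot.get_obs();M=R.from_quat(o["tool_rot"]).as_matrix();t=np.array(o["eef_pos"])*1000
    a=np.degrees(np.arctan2(M[1,0],M[0,0]))%360
    print("clock",o["clock"],"tcp",t.round(1),"theta",a.round(2),"tilt",M[:2,2].round(4),"j",np.round(o["joint_pos"],2))
    if x is not None:
        g=np.array([x,y,z if z is not None else t[2]])
        print("go tool mm",(M.T@(g-t)).round(1),"turn z", None if th is None else -np.radians((th-a+180)%360-180).round(4))
    return M,t
E
python3 -c "
from h import *
tell(500,220,260,171.7)"
```

```text
clock: 5.42
eef_pos: [0.4963, -0.0027, 0.3361]
tool_rot: [0.342, 0.94, -0.003, 0.0]
ft_force: [1.3, -0.1, 0.5]
grip_width: 0.0853
grasp_force: 0.0
clock: 5.92
eef_pos: [0.4961, -0.0029, 0.3061]
tool_rot: [0.077, 0.997, -0.003, -0.001]
ft_force: [-0.1, 0.4, 0.0]
grip_width: 0.0855
grasp_force: 0.0
clock 5.925 tcp [496.1  -2.9 306.1] theta 171.18 tilt [-0.0034 -0.0062] j [-0.    0.22  0.17  1.52 -0.01  0.15]
go tool mm [ 30.2 221.2  44.7] turn z -0.0091
```

```bash
python3 -m creep '[[[6,44,7],[-0.0066,-0.0024,-0.009]],[[6,44,7],[0,0,0]],[[6,44,7],[0,0,0]],[[6,44,7],[0,0,0]],[[6,45,7],[0,0,0]],[[0,0,0],[0,0,0]]]'
cat >> h.py <<'E'
def wpt(p,uv,h,M,t):   # wrist fisheye pixel -> world mm at height h
    K=p["K"];d=np.array([(uv[0]-K[0,2])/K[0,0],(uv[1]-K[1,2])/K[1,1]]);r=np.hypot(*d)
    c=np.array([*(d/max(r,1e-9)*np.sin(r)),np.cos(r)])
    T=np.array(p["tool_from_camera"]);o=M@(T[:3,3]*1000)+t;v=M@T[:3,:3]@c
    return o+v*(h-o[2])/v[2]
def wcloud(p,M,t):
    K=p["K"];z=p["z_map"].astype(float);v,u=np.nonzero(z>0)
    d=np.stack([(u-K[0,2])/K[0,0],(v-K[1,2])/K[1,1]]);r=np.hypot(*d)+1e-9
    zz=z[v,u];rr=np.tan(r)*zz;c=np.stack([d[0]/r*rr,d[1]/r*rr,zz])
    ok=(r<1.2);T=np.array(p["tool_from_camera"])
    q=T[:3,:3]@c[:,ok]+T[:3,3:];return (M@(q*1000)).T+t
E
python3 - <<'E'
from h import *
M,t=tell(500,220,125,171.7)
p=vision.camera("wrist");cv2.imwrite("pics/w1.png",p["image"])
for k,h in {"carrier_handle":131,"carrier_saddle":104,"carrier":8,"stand":0}.items():
    for r in vision.place_of(p,k)[:2]: print(k,round(r["score"],2),np.round(r["position"]),wpt(p,r["position"],h,M,t).round(1))
P=wcloud(p,M,t)
for nm,a in {"bridge":((420,570),(150,300),(98,115)),"handle":((420,570),(150,300),(140,165)),"lower":((420,570),(150,300),(60,75)),"stand":((420,570),(150,300),(20,40))}.items():
    Q=sel(P,*a)
    if len(Q)>3: print(nm,*rect(Q))
E
```

```text
clock: 6.68
eef_pos: [0.499, 0.2225, 0.2714]
tool_rot: [0.07, 0.998, -0.0, 0.001]
ft_force: [0.0, 0.2, 0.0]
grip_width: 0.0856
grasp_force: 0.0
clock 6.675 tcp [499.  222.5 271.4] theta 171.92 tilt [ 0.0024 -0.0007] j [ 0.42  0.32  0.22  1.47 -0.    0.56]
go tool mm [ -1.   -2.3 146.4] turn z 0.0038
carrier_saddle 0.72 [312. 223.] [499.3 215.6 104. ]
carrier_saddle 0.6 [292.  80.] [376.8 217.  104. ]
carrier 0.81 [295.  89.] [370.9 213.7   8. ]
carrier 0.59 [315. 204.] [499.8 216.9   8. ]
stand 0.89 [314. 200.] [497.4 216.5   0. ]
bridge [497.7 217. ] [25.9 49.3] 81.2 1295 108.4
handle [498.5 222.3] [ 8.2 27.6] 81.9 423 154.7
lower [498.5 220.1] [ 19.9 100.3] 81.4 506 64.1
stand [498.  214.7] [ 66.3 112. ] 81.1 1711 31.8
```

View pics/w1.png

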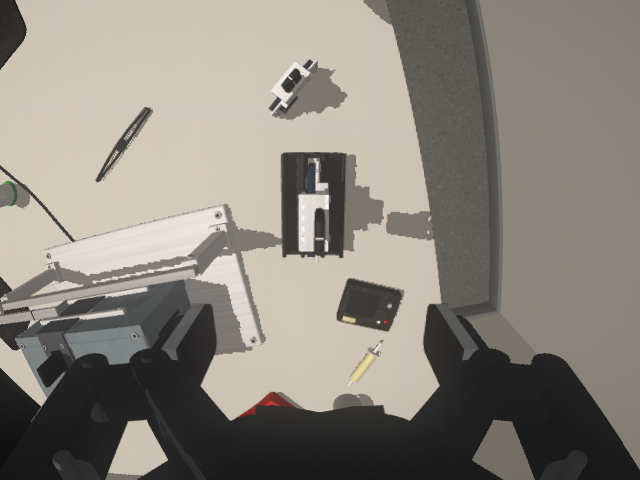

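The wrist view shows the carrier in the stand at (314,205), with its handle at (319,225) centred between the fingers. I'll descend and grip.

```bash
python3 -m creep '[[[0,0,30],[0,-0.002,0.006]],[[0,0,30],[0,0,0]],[[0,0,30],[0,0,0]],[[0,0,30],[0,0,0]],[[0,0,20],[0,0,0]],[[0,0,6],[0,0,0]],[[0,0,0],[0,0,0]]]' 50; python3 -m creep '[[[0,0,0],[0,0,0]],[[0,0,0],[0,0,0]],[[0,0,0],[0,0,0]],[[0,0,0],[0,0,0]]]' 0; python3 -c "
from h import *
tell()"
```

```text
clock: 7.8
eef_pos: [0.5013, 0.2194, 0.127]
tool_rot: [0.075, 0.997, 0.0, 0.004]
ft_force: [0.4, 0.6, -0.2]
grip_width: 0.0498
grasp_force: 0.0
clock: 8.3
eef_pos: [0.5017, 0.2204, 0.1276]
tool_rot: [0.074, 0.997, 0.001, 0.004]
ft_force: [-0.1, 0.3, 4.2]
grip_width: 0.0068
grasp_force: 60.1
clock 8.3 tcp [501.7 220.4 127.6] theta 171.48 tilt [0.0088 0.0006] j [ 0.42  0.39 -0.06  1.11 -0.    0.56]
```

```bash
python3 -m creep '[[[0,0,-10],[0,0,0]],[[0,0,-20],[0,0,0]],[[0,0,-30],[0,0,0]],[[0,0,-30],[0,0,0]],[[0,0,0],[0,-0.008,0]],[[0,0,0],[0,0,0]]]'
python3 - <<'E'
from h import *
M,t=tell()
print(bot.get_obs()["ft_force"],bot.get_obs()["grip_width"])
p=vision.camera("wrist")
PW=wcloud(p,M,t);PT=cloud(vision.camera("top"));PS=cloud(vision.camera("scene"))
for n,P in(("w",PW),("t",PT),("s",PS)):
    Q=sel(P,(440,570),(45,105),(128,142));
    if len(Q)>5: print(n,"rail left",*rect(Q),np.median(Q,0).round(1))
    Q=sel(P,(500,570),(-172,-45),(146,156)); 
    if len(Q)>5: print(n,"keeper",*rect(Q),np.median(Q,0).round(1))
    Q=sel(P,(555,720),(-172,60),(132,138))
    if len(Q)>5: print(n,"boxtop",*rect(Q))
    Q=sel(P,(555,660),(-120,0),(160,185))
    if len(Q)>5: print(n,"tab",*rect(Q))
    Q=sel(P,(440,500),(-180,140),(5,16))
    if len(Q)>5: 
        # front edge line of plate
        ys=np.arange(-150,90,20);e=[(Q[(abs(Q[:,1]-y)<8),0].min(),y) for y in ys if (abs(Q[:,1]-y)<8).sum()>3]
        e=np.array(e);print(n,"plate front fit",np.polyfit(e[:,1],e[:,0],1).round(3))
E
```

```text
clock: 9.05
eef_pos: [0.4995, 0.2197, 0.2156]
tool_rot: [0.074, 0.997, -0.001, 0.007]
ft_force: [-0.7, 0.3, -2.8]
grip_width: 0.0073
grasp_force: 59.4
clock 9.05 tcp [499.5 219.7 215.6] theta 171.48 tilt [ 0.0129 -0.0024] j [ 0.42  0.33  0.08  1.32 -0.01  0.57]
[-0.67222142  0.27811695 -2.75160649] 0.007267204953776053
w rail left [521.  75.] [ 8.9 60.5] 2.9 812 134.1 [519.6  77.2 134.1]
w keeper [537.9 -67.5] [11. 45.] 2.9 270 148.8 [537.7 -64.8 148.8]
w boxtop [612.8 -49.6] [103.3 195.8] 4.4 5127 135.4
w tab [598.5 -77.6] [24.2  9.6] 5.4 378 169.6
w plate front fit [1.3400e-01 4.8822e+02]
t rail left [521.1  75.5] [ 9.  59.4] 3.2 141 133.5 [521.   74.8 133.5]
t keeper [ 540.6 -106.6] [ 10.7 123.5] 2.9 300 148.4 [ 540.9 -108.4  148.4]
t boxtop [615.3 -50.5] [104.4 194.6] 2.8 3635 134.9
t tab [599.5 -78.8] [23.2  8.5] 3.9 64 174.4
t plate front fit [2.30000e-02 4.58359e+02]
s rail left [525.   75.6] [ 8.4 59. ] 2.6 109 133.2 [524.1  74.8 133.2]
s keeper [ 544.  -108.5] [ 10.6 126.1] 2.9 374 148.0 [ 544.1 -112.8  148. ]
s boxtop [618.7 -53.2] [104.1 196.3] 2.6 3998 134.7
s tab [602.2 -81.8] [23.4  8.9] 1.9 112 171.6
s plate front fit [1.22000e-01 4.92342e+02]
```

```bash
python3 -m creep '[[[0,0,0],[0,0.013,-0.177]],[[0,0,0],[0,0,-0.177]],[[0,0,0],[0,0,-0.177]],[[0,0,0],[0,0,-0.177]],[[0,0,0],[0,0,-0.177]],[[0,0,0],[0,0,-0.177]],[[0,0,0],[0,0,-0.177]],[[0,0,0],[0,0,-0.177]],[[0,0,0],[0,0,-0.177]],[[0,0,0],[0,0,-0.177]],[[0,26,0],[0,0,0]],[[0,0,0],[0,0,0]]]'
python3 -c "
from h import *
tell(474.9,18,None,272.9)"
```

```text
clock: 10.7
eef_pos: [0.4726, 0.2183, 0.2156]
tool_rot: [0.725, -0.689, 0.0, 0.001]
ft_force: [-0.4, -0.1, -1.0]
grip_width: 0.0071
grasp_force: 59.5
clock 10.7 tcp [472.6 218.3 215.6] theta 272.93 tilt [-0.0012 -0.002 ] j [ 0.43  0.29  0.03  1.31 -0.   -1.19]
go tool mm [200.1   8.    0.4] turn z 0.0005
```

```bash
python3 -m creep '[[[35,1,0],[0,0,0]],[[45,2,0],[0,0,0]],[[45,2,0],[0,0,0]],[[45,2,0],[0,0,0]],[[30,1,0],[0,0,0]],[[0,0,0],[0,0,0]],[[0,0,0],[0,0,0]]]'
python3 - <<'E'
from h import *
M,t=tell(474.9,18,None,272.9)
p=vision.camera("scene");cv2.imwrite("pics/s2.png",cv2.resize(p["image"][140:380,180:500],(800,600)))
PT=cloud(vision.camera("top"));PS=cloud(p);PW=wcloud(vision.camera("wrist"),M,t)
for n,P in(("t",PT),("s",PS),("w",PW)):
    for nm,a in {"rail":((510,560),(50,105),(128,142)),"bridge":((440,508),(-45,75),(188,204)),"low":((440,508),(-50,80),(145,165)),"keeper":((510,570),(-172,-5),(146,156)),"all":((440,508),(-70,100),(60,165))}.items():
        Q=sel(P,*a)
        if len(Q)>5: print(n,nm,*rect(Q),"ymin/max",Q[:,1].min().round(1),Q[:,1].max().round(1),"zmax",Q[:,2].max().round(1))
E
```

```text
clock: 11.58
eef_pos: [0.4768, 0.0188, 0.2164]
tool_rot: [0.725, -0.689, 0.001, -0.0]
ft_force: [0.4, 0.1, -2.0]
grip_width: 0.0071
grasp_force: 59.4
clock 11.575 tcp [476.8  18.8 216.4] theta 272.88 tilt [ 0.0015 -0.0003] j [ 0.04  0.2  -0.08  1.28 -0.   -1.58]
go tool mm [ 0.7  1.9 -0. ] turn z -0.0004
t keeper [ 541. -116.] [ 10.8 105. ] 3.0 260 148.6 ymin/max -168.4 -63.8 zmax 154.0
s rail [525.1  77.3] [ 8.5 54.2] 1.7 87 133.1 ymin/max 50.1 104.5 zmax 137.5
s bridge [485.1  11.2] [26.1 46.2] 4.0 243 196.2 ymin/max -12.6 33.4 zmax 203.9
s low [482.8   3. ] [20.8 80.3] 2.2 219 153.2 ymin/max -37.0 42.8 zmax 164.9
s keeper [ 544.3 -108.1] [ 11.  126.3] 2.4 376 147.9 ymin/max -171.1 -45.0 zmax 151.7
s all [482.4   6.4] [21.2 87. ] 4.5 534 139.5 ymin/max -37.0 49.4 zmax 164.9
w rail [521.7  72.1] [ 8.7 44.3] 2.6 688 134.3 ymin/max 50.0 94.2 zmax 136.3
w bridge [482.2   7.2] [26.3 33.6] 2.9 2877 197.4 ymin/max -10.1 24.6 zmax 204.0
w low [482.7 -16.1] [21.9 35.2] 15.2 1536 153.4 ymin/max -34.5 2.3 zmax 164.1
w keeper [539.6 -90.5] [11.1 92.2] 2.6 2600 148.7 ymin/max -136.4 -44.6 zmax 151.7
w all [480.8 -13.1] [21.9 43.2] 2.1 1817 152.9 ymin/max -34.7 8.9 zmax 164.1
```

View pics/s2.png

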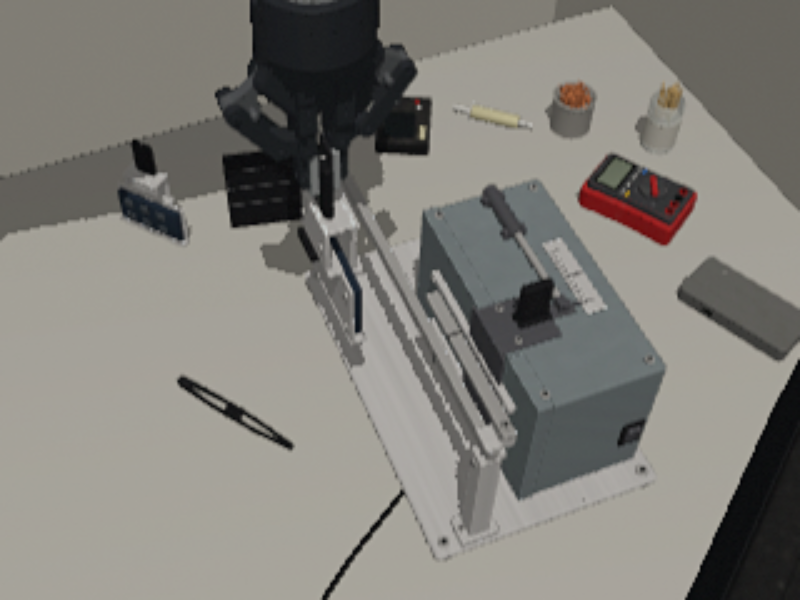

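The enlarged scene view shows the carrier hanging upright, in front of the rail's open left part, with the board towards the box. Next I'll lower 42 mm and move in.

```bash
python3 -m creep '[[[0,0,20],[0,0,0]],[[0,0,22],[0,0,0]],[[0,0,0],[0,0,0]],[[0,-14,0],[0,0,0]],[[0,-15,0],[0,0,0]],[[0,-14,0],[0,0,0]],[[0,0,0],[0,0,0]],[[0,0,0],[0,0,0]]]'
python3 - <<'E'
from h import *
M,t=tell(519.9,18,157,272.9)
p=vision.camera("wrist");P=wcloud(p,M,t)
PS=cloud(vision.camera("scene"))
for n,P in(("w",P),("s",PS)):
    for nm,a in {"rail":((505,560),(50,105),(128,141)),"bridge":((500,560),(-18,50),(150,162)),"keeper":((510,570),(-172,-49),(146,156))}.items():
        Q=sel(P,*a)
        if len(Q)>5: print(n,nm,*rect(Q),"ymin/max",Q[:,1].min().round(1),Q[:,1].max().round(1))
E
```

```text
clock: 12.72
eef_pos: [0.5193, 0.0207, 0.1748]
tool_rot: [0.725, -0.689, 0.001, -0.0]
ft_force: [-0.4, 0.4, -2.4]
grip_width: 0.0071
grasp_force: 59.5
clock 12.725 tcp [519.3  20.7 174.8] theta 272.89 tilt [ 0.0011 -0.0008] j [ 0.04  0.31 -0.05  1.21 -0.   -1.58]
go tool mm [ 2.7 -0.4 17.8] turn z -0.0002
w rail [520.8  90.9] [ 8.1 28.5] 2.7 372 134.5 ymin/max 76.7 105.0
w bridge [524.7   9.4] [26.3 33.9] 2.9 2823 155.7 ymin/max -7.9 27.0
w keeper [539.5 -82.9] [10.3 67.9] 3.1 3149 148.9 ymin/max -116.9 -49.0
s rail [521.4  76.6] [19.2  2.1] 85.3 9 131.8 ymin/max 67.0 86.2
s bridge [527.2  15.3] [26.5 48.8] 2.5 205 154.9 ymin/max -9.3 39.2
s keeper [ 544.2 -110.2] [ 10.9 121.8] 2.7 362 148.1 ymin/max -171.2 -49.3
```

```bash
python3 -m creep '[[[0,-1,5],[0,0,0]],[[0,0,5],[0,0,0]],[[0,0,4],[0,0,0]],[[0,0,2],[0,0,0]],[[0,0,0],[0,0,0]]]'; python3 -c "
from h import *
tell()"
```

```text
clock: 13.45
eef_pos: [0.5204, 0.0207, 0.1585]
tool_rot: [0.725, -0.689, 0.001, -0.0]
ft_force: [-0.0, -0.1, -1.6]
grip_width: 0.0069
grasp_force: 59.5
clock 13.45 tcp [520.4  20.7 158.5] theta 272.89 tilt [ 0.0012 -0.0008] j [ 0.04  0.32 -0.08  1.17 -0.   -1.58]
```

```bash
python3 -m creep '[[[0,0,1.2],[0,0,0]],[[0,0,0],[0,0,0]]]'; python3 -c "
from h import *
tell()"; python3 -m creep '[[[0,0,0.8],[0,0,0]],[[0,0,0],[0,0,0]]]'; python3 -c "
from h import *
tell()"
```

```text
clock: 13.7
eef_pos: [0.5207, 0.0207, 0.1577]
tool_rot: [0.725, -0.689, 0.001, -0.0]
ft_force: [-0.3, -0.2, -2.3]
grip_width: 0.0068
grasp_force: 59.7
clock 13.7 tcp [520.7  20.7 157.7] theta 272.89 tilt [ 0.0021 -0.0007] j [ 0.04  0.32 -0.08  1.17 -0.   -1.58]
clock: 13.95
eef_pos: [0.5207, 0.0207, 0.1576]
tool_rot: [0.725, -0.689, 0.001, -0.001]
ft_force: [-3.0, -0.5, 4.6]
grip_width: 0.0068
grasp_force: 60.4
clock 13.95 tcp [520.7  20.7 157.6] theta 272.89 tilt [ 0.0027 -0.0008] j [ 0.04  0.32 -0.08  1.17 -0.   -1.58]
```

```bash
python3 -m creep '[[[6,0,-0.7],[0,0,0]],[[12,0,0],[0,0,0]],[[12,0,0],[0,0,0]],[[12,0,0],[0,0,0]],[[12,0,0],[0,0,0]],[[12,0,0],[0,0,0]],[[12,0,0],[0,0,0]],[[12,0,0],[0,0,0]],[[5,0,0],[0,0,0]],[[0,0,0],[0,0,0]],[[0,0,0],[0,0,0]]]'
python3 - <<'E'
from h import *
M,t=tell()
p=vision.camera("scene");cv2.imwrite("pics/s3.png",cv2.resize(p["image"][190:340,280:480],(800,600),interpolation=cv2.INTER_CUBIC))
w=vision.camera("wrist");cv2.imwrite("pics/w3.png",w["image"])
for n,P in(("w",wcloud(w,M,t)),("s",cloud(p)),("t",cloud(vision.camera("top")))):
    for nm,a in {"bridge":((505,532),(-115,-30),(134,143)),"handle":((508,535),(-110,-40),(152,190)),"tab":((575,625),(-110,-40),(162,185)),"keeper":((530,570),(-175,-10),(145,153))}.items():
        Q=sel(P,*a)
        if len(Q)>5: print(n,nm,*rect(Q),"ymin/max",Q[:,1].min().round(1),Q[:,1].max().round(1))
    
for q,pic in (("rail_mark",p),("carrier_saddle",p),("carrier_handle",p),("rail_mark",w),("carrier_saddle",w)):
    print(q,[(round(r["score"],2),np.round(r["position"]),(at_h(pic,r["position"],.134).round(4) if pic is p else wpt(w,r["position"],134,M,t).round(1))) for r in vision.place_of(pic,q)[:2]])
E
```

```text
clock: 15.32
eef_pos: [0.5254, -0.0751, 0.1577]
tool_rot: [0.725, -0.689, 0.002, 0.001]
ft_force: [-0.9, -2.6, 3.0]
grip_width: 0.0067
grasp_force: 60.3
clock 15.325 tcp [525.4 -75.1 157.7] theta 272.86 tilt [ 0.002  -0.0033] j [-0.14  0.34 -0.05  1.17 -0.   -1.76]
w bridge [524.7 -72.5] [84.7 14.5] 90.0 1407 138.6 ymin/max -114.8 -30.1
w handle [525.6 -79.1] [27.3 23.7] 54.5 3451 183.2 ymin/max -92.8 -64.3
w tab [598.8 -80.5] [23.9  8.8] 4.1 1516 174.3 ymin/max -85.1 -75.9
w keeper [ 541.5 -120.9] [10.5 97.5] 2.8 5203 148.9 ymin/max -169.8 -71.9
s bridge [525.5 -84.2] [10.7 57.1] 6.2 107 137.6 ymin/max -112.3 -56.1
s handle [522.9 -81.9] [24.3 24.5] 87.2 218 176.7 ymin/max -94.3 -69.2
s tab [602.9 -81.5] [23.7  9.1] 7.0 104 172.6 ymin/max -87.0 -77.0
s keeper [ 541.7 -123.2] [17.3 96.6] 3.3 312 147.8 ymin/max -171.2 -74.5
rail_mark [(0.76, array([356., 281.]), array([ 0.5313, -0.0884,  0.134 ]))]
carrier_saddle [(0.84, array([357., 275.]), array([ 0.5384, -0.0773,  0.134 ])), (0.64, array([238., 211.]), array([0.3715, 0.1414, 0.134 ]))]
carrier_handle [(0.68, array([354., 272.]), array([ 0.5361, -0.0696,  0.134 ])), (0.64, array([238., 208.]), array([0.3731, 0.1501, 0.134 ]))]
rail_mark [(0.79, array([315., 276.]), array([528.1, -82.2, 134. ]))]
carrier_saddle [(0.79, array([311., 287.]), array([529.4, -76.3, 134. ]))]
```

View pics/s3.png

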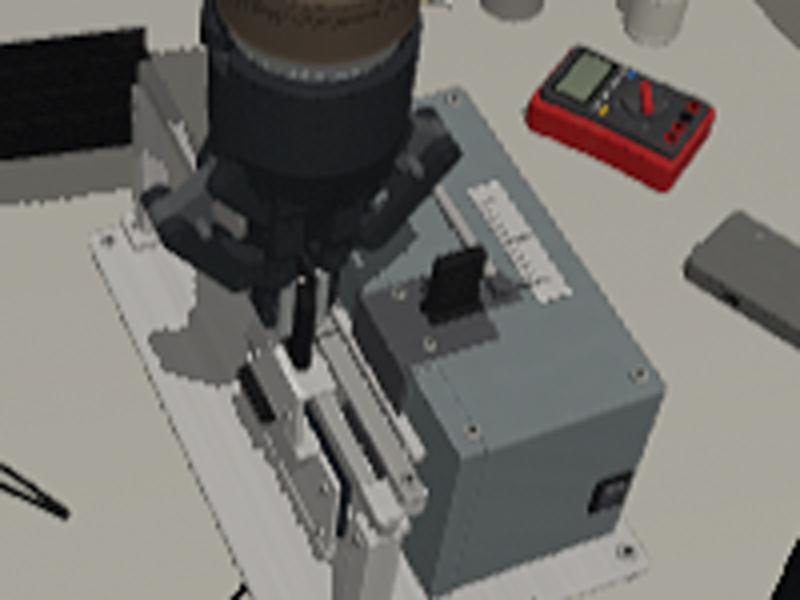

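View pics/w3.png

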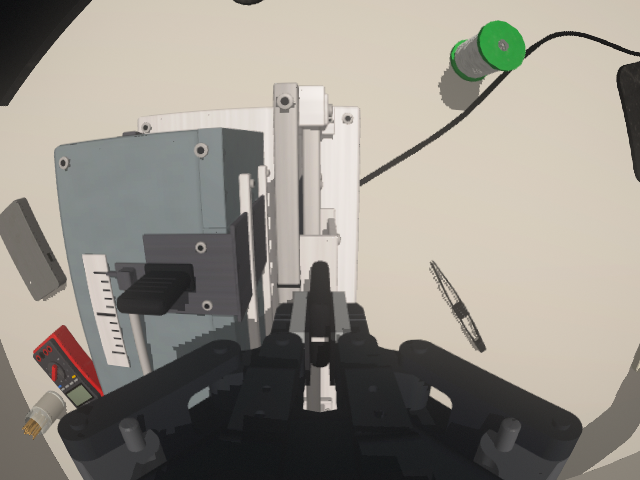

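Both views show the carrier hooked under the keeper. The dark mark line crosses the keeper at about (288,287) in the wrist view, and the right bridge end is at about (320,236).

Run:
```python
from h import *
M,t=tell()
w=vision.camera("wrist");im=w["image"]
s=np.radians(2.9);o=np.array([526.3,-27.5])
def lb(q): d=q[:2]-o;return np.array([d[0]*np.cos(s)+d[1]*np.sin(s),-d[0]*np.sin(s)+d[1]*np.cos(s)]).round(1)
g=cv2.cvtColor(im,cv2.COLOR_BGR2GRAY)
print("keeper col 288 rows 276-296",g[276:297,288], g[276:297,282])
print("bridge cols 308,332 rows 226-246",g[226:247,306],g[226:247,332])
for nm,uv,h in(("mark",(288,287),148.5),("bridge R",(306,236),138),("bridge R2",(332,236),138)): print(nm,lb(wpt(w,uv,h,M,t)))
P=wcloud(w,M,t);L=np.column_stack([np.array([lb(q) for q in P]),P[:,2]])
Q=sel(L,(-13,4),(-140,-20),(136,141));print("bridge edge",np.percentile(Q[:,1],[0,.5,2]),len(Q))
Q=sel(L,(-20,4),(-140,-20),(96,104));print("shoulder R edge",np.percentile(Q[:,1],[0,1,3]) if len(Q) else 0,len(Q))
Q=sel(L,(-10,3),(-140,-20),(175,187));print("handle top",Q.min(0),Q.max(0))
Q=sel(L,(55,85),(-80,-30),(165,185));print("tab",np.percentile(Q,2,axis=0),np.percentile(Q,98,axis=0))
cv2.imwrite("pics/w3c.png",cv2.resize(im[215:335,220:380],(800,600),interpolation=cv2.INTER_CUBIC))
```

```text
clock 15.725 tcp [525.5 -74.4 157.7] theta 272.89 tilt [ 0.002  -0.0014] j [-0.14  0.34 -0.05  1.17 -0.   -1.76]
keeper col 288 rows 276-296 [178 179 179 178 179 178 135  66  53  74 128 180 180 179 179 178 178 179
 180 179 180] [176 175 175 175 175 175 128  65  52  74 126 173 173 173 173 173 173 173
 172 173 172]
bridge cols 308,332 rows 226-246 [188 188 189 188 189 188 188 188 179 161 190 218 216 216 217 217 216 216
 216 216 216] [153 155 152 152 154 153 153 153 151 162 205 217 233 243 244 237 240 246
 243 233 233]
mark [ 10.7 -54.1]
bridge R [  2.8 -74.7]
bridge R2 [ -9.  -74.7]
bridge edge [-139.9 -139.6 -139.2] 2090
shoulder R edge [-126.2  -80.5  -80.4] 286
handle top [ -9.9        -64.2        175.00234223] [  2.9        -35.8        186.94981474]
tab [ 58.4        -60.4        165.60835122] [ 80.2       -53.034     177.2137496]
```

View pics/w3c.png

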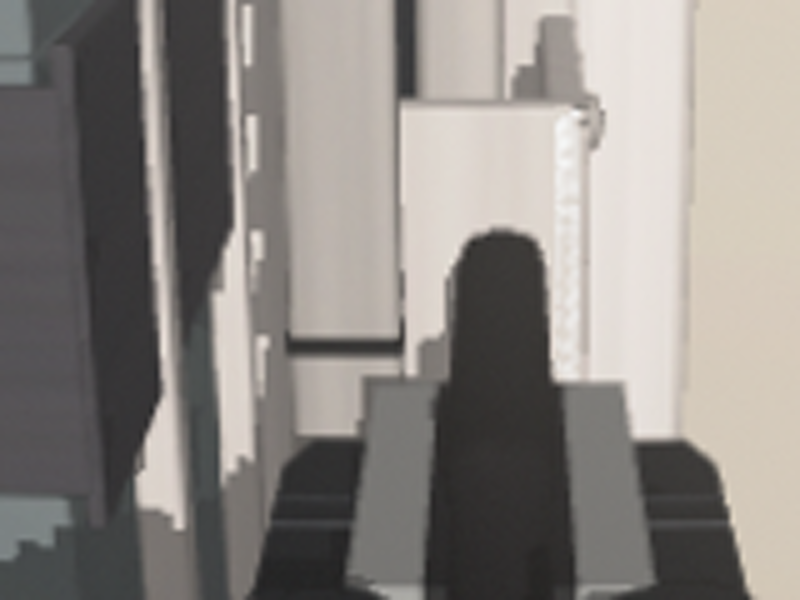

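The crop shows the mark at row 284 and the right bridge end at row 235, so the carrier is about 5 mm short. I'll slide it 5.3 mm further.

```bash
python3 -m creep '[[[3,0,0],[0,0,0]],[[2.3,0,0],[0,0,0]],[[0,0,0],[0,0,0]],[[0,0,0],[0,0,0]]]'
cat > m.py <<'E'
from h import *
M,t=tell()
w=vision.camera("wrist");g=cv2.cvtColor(w["image"],cv2.COLOR_BGR2GRAY).astype(float)
s=np.radians(2.9);o=np.array([526.3,-27.5])
def lb(q): d=q[:2]-o;return np.array([d[0]*np.cos(s)+d[1]*np.sin(s),-d[0]*np.sin(s)+d[1]*np.cos(s)]).round(1)
c=g[:,280:296].mean(1);r=np.arange(255,300);d=np.clip(160-c[r],0,None);mr=(r*d).sum()/d.sum()
b=g[:,308:324].mean(1);
print("mark row",mr.round(1),lb(wpt(w,(288,mr),148.5,M,t)))
print("lines",b[215:245].round())
P=wcloud(w,M,t);L=np.column_stack([np.array([lb(q) for q in P]),P[:,2]])
Q=sel(L,(-9,2),(-100,-20),(177,187));print("handle top y",Q[:,1].min(),Q[:,1].max())
Q=sel(L,(-7,3),(-90,-20),(136.8,141));print("bridge R",np.percentile(Q[:,1],[0,1,3]))
Q=sel(L,(55,85),(-80,-30),(165,185));print("tab",np.percentile(Q,2,axis=0),np.percentile(Q,98,axis=0))
E
python3 m.py
```

```text
clock: 16.27
eef_pos: [0.5256, -0.079, 0.1576]
tool_rot: [0.725, -0.689, 0.001, -0.001]
ft_force: [0.1, 3.9, 4.0]
grip_width: 0.0071
grasp_force: 60.3
clock 16.275 tcp [525.6 -79.  157.6] theta 272.91 tilt [0.0017 0.0001] j [-0.15  0.34 -0.05  1.18  0.   -1.77]
mark row 294.0 [ 10.7 -55.3]
lines [194. 194. 194. 193. 193. 193. 193. 193. 193. 193. 193. 193. 190. 190.
 190. 190. 190. 190. 189. 181. 156. 162. 217. 216. 215. 215. 215. 214.
 215. 215.]
handle top y -68.9 -40.5
bridge R [-79.6 -79.4 -79.2]
tab [ 58.3       -60.4       165.5424175] [ 80.382      -53.118      177.16555427]
```

```bash
python3 -m creep '[[[1,0,-0.3],[0,0,0]],[[0,0,0],[0,0,0]],[[0,0,0],[0,0,0]]]'; python3 m.py | grep -v lines
```

```text
clock: 16.7
eef_pos: [0.5255, -0.0808, 0.1577]
tool_rot: [0.725, -0.689, 0.001, 0.0]
ft_force: [0.0, 1.7, 1.5]
grip_width: 0.0066
grasp_force: 60.1
clock 16.7 tcp [525.5 -80.8 157.7] theta 272.87 tilt [ 0.0012 -0.0013] j [-0.15  0.34 -0.05  1.18 -0.   -1.77]
mark row 297.3 [ 10.5 -55.4]
 189. 189. 189. 189. 189. 181. 160. 178. 219. 216. 214. 214. 214. 214.
 214. 214.]
handle top y -70.7 -42.6
bridge R [-81.4 -81.3 -81. ]
tab [ 58.4        -60.4        165.72486127] [ 80.4        -53.1        177.28073386]
```

```bash
python3 -m creep '[[[-0.9,0,0],[0,0,0]],[[0,0,0],[0,0,0]],[[0,0,0],[0,0,0]]]'; python3 m.py | grep -v lines
```

```text
clock: 17.12
eef_pos: [0.5255, -0.0799, 0.1577]
tool_rot: [0.725, -0.689, 0.001, 0.0]
ft_force: [-0.4, -1.1, 0.2]
grip_width: 0.0068
grasp_force: 60.0
clock 17.125 tcp [525.5 -79.9 157.7] theta 272.87 tilt [ 0.0014 -0.0014] j [-0.15  0.34 -0.05  1.18 -0.   -1.77]
mark row 295.8 [ 10.6 -55.3]
 189. 189. 189. 189. 189. 179. 157. 187. 216. 214. 214. 214. 214. 214.
 214. 214.]
handle top y -69.6 -41.7
bridge R [-80.7 -80.5 -80.4]
tab [ 58.4       -60.4       165.4476698] [ 80.368      -53.1        177.21825592]
```

Centred to about 0.3 mm. Now I'll release and rise.

```bash
python3 -m creep '[[[0,0,0],[0,0,0]],[[0,0,0],[0,0,0]],[[0,0,0],[0,0,0]],[[0,0,-10],[0,0,0]],[[0,0,-25],[0,0,0]],[[0,0,-35],[0,0,0]],[[0,0,-30],[0,0,0]],[[0,0,0],[0,0,0]]]' 28
python3 - <<'E'
exec(open("m.py").read().replace("255,300","200,400").split("c=g[")[0])
p=vision.camera("scene");cv2.imwrite("pics/s4.png",cv2.resize(p["image"][190:340,280:480],(800,600),interpolation=cv2.INTER_CUBIC))
for n,P in(("w",wcloud(w,M,t)),("s",cloud(p))):
    L=np.column_stack([np.array([lb(q) for q in P]),P[:,2]])
    for nm,a in {"handle top":((-15,8),(-90,-20),(178,190)),"bridge":((-14,3),(-110,-20),(136,141)),"tab":((50,90),(-80,-30),(165,185)),"keeper":((3,18),(-145,-10),(146,151))}.items():
        Q=sel(L,*a)
        if len(Q)>5: print(n,nm,*rect(Q),"min",Q.min(0),"max",Q.max(0))
E
```

```text
clock: 18.18
eef_pos: [0.5272, -0.0797, 0.2614]
tool_rot: [0.725, -0.689, 0.004, -0.002]
ft_force: [-0.6, -0.3, -0.6]
grip_width: 0.0281
grasp_force: 0.0
clock 18.175 tcp [527.2 -79.7 261.4] theta 272.89 tilt [ 0.0086 -0.0017] j [-0.15  0.29  0.15  1.42 -0.   -1.77]
w handle top [ -3.9 -56. ] [27.1  7.6] 90.0 534 184.8 min [ -7.7        -69.5        178.01570795] max [-1.00000000e-01 -4.24000000e+01  1.87211121e+02]
w bridge [ -4.1 -66.9] [85.8 13.7] 90.0 649 138.4 min [ -10.9        -109.8         136.00791892] max [  2.8       -24.        140.7488556]
w tab [ 69.6 -56.6] [ 8.2 23.5] 89.5 499 175.3 min [ 57.9        -60.8        165.11086161] max [ 81.4     -52.5     178.39519]
w keeper [ 10.5 -79.4] [ 10.1 124.7] 0.2 2361 148.9 min [   5.6        -141.7         146.08756397] max [ 15.8        -17.         150.98659466]
s handle top [ -0.9 -56.9] [ 7.5 28. ] 0.7 76 183.8 min [ -4.7        -70.9        178.01746276] max [  2.8        -42.9        186.69102355]
s bridge [ -3.2 -65.2] [11.1 65.6] 1.3 101 137.8 min [ -8.9        -97.9        136.26771282] max [  2.6       -32.5       140.9498459]
s tab [ 73.1 -58.2] [ 8.3 23.4] 86.8 89 173.3 min [ 61.5        -62.3        165.89186005] max [ 84.7        -53.7        177.46558945]
s keeper [ 13.  -81.3] [125.3   9.7] 90.0 278 148.1 min [   8.2        -144.          146.05558917] max [ 17.9        -18.7        150.99185006]
```

View pics/s4.png

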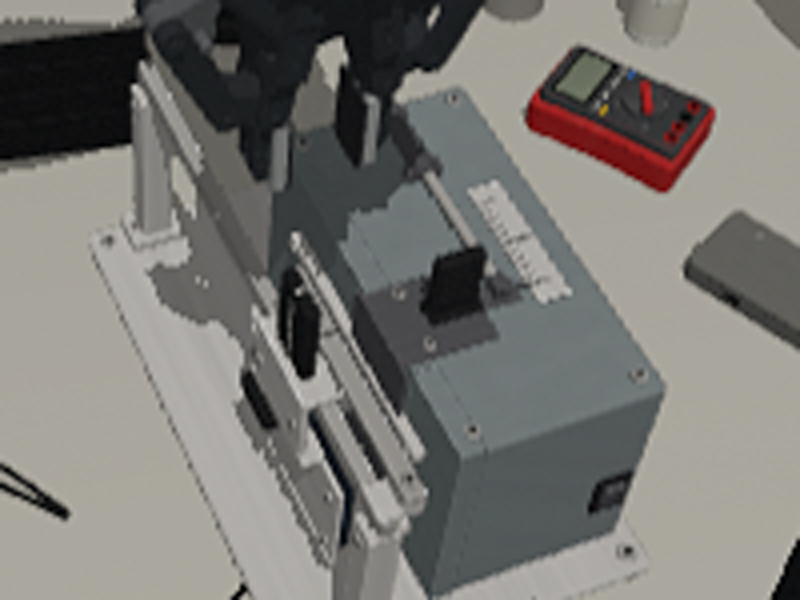

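The scene crop shows the carrier released and hanging upright on the rail under the keeper, with the shutter still shut. Next is the tab.

```bash
python3 -m creep '[[[0,0,0],[0,0,0.175]],[[0,0,0],[0,0,0.175]],[[0,0,0],[0,0,0.175]],[[0,0,0],[0,0,0.175]],[[0,0,0],[0,0,0.175]],[[0,0,0],[0,0,0.175]],[[0,0,0],[0,0,0.175]],[[0,0,0],[0,0,0.175]],[[0,0,0],[0,0,0.171]],[[0,0,0],[0,0,0]]]' 30
python3 - <<'E'
exec(open("m.py").read().split("c=g[")[0])
for n,P in(("w",wcloud(w,M,t)),("t",cloud(vision.camera("top"))),("s",cloud(vision.camera("scene")))):
    L=np.column_stack([np.array([lb(q) for q in P]),P[:,2]])
    for nm,a in {"rod":((45,95),(-40,10),(139,165)),"housing":((45,95),(10,75),(139,175)),"tab":((50,95),(-80,-30),(162,185)),"keeper":((3,18),(-145,-10),(146,151)),"handle":((-15,8),(-90,-20),(178,190))}.items():
        Q=sel(L,*a)
        if len(Q)>5: print(n,nm,*rect(Q),"min",Q.min(0).round(1),"max",Q.max(0).round(1))
c,si=np.cos(s),np.sin(s);x,y=70,-56
tell(o[0]+x*c-y*si,o[1]+x*si+y*c,152,182.9)
E
```

```text
clock: 19.52
eef_pos: [0.5247, -0.0793, 0.2565]
tool_rot: [-0.026, 1.0, -0.0, -0.001]
ft_force: [-1.1, 0.4, -0.3]
grip_width: 0.0302
grasp_force: 0.0
clock 19.525 tcp [524.7 -79.3 256.5] theta 182.99 tilt [-0.001  -0.0004] j [-0.15  0.29  0.14  1.42 -0.   -0.2 ]
w rod [ 70.3 -30.6] [49.2 18.1] 0.7 194 143.0 min [ 45.8 -39.9 139. ] max [ 94.9 -21.3 146.2]
w housing [72.9 49.6] [13.1 50.8] 55.4 59 142.6 min [ 48.3  29.8 139.1] max [ 90.2  58.6 145.4]
w tab [ 69.3 -56. ] [ 8.8 23.3] 90.0 434 175.3 min [ 57.7 -60.4 162. ] max [ 81.  -51.6 177.7]
w keeper [ 10.3 -79.7] [125.6  11. ] 89.7 1834 148.9 min [   4.6 -142.5  146. ] max [ 15.6 -16.9 151. ]
w handle [ -3.8 -55.3] [27.2  9.1] 89.6 660 184.6 min [ -8.4 -68.9 178. ] max [  0.8 -41.7 187.1]
t rod [ 74.2 -15.8] [48.2 41.4] 90.0 63 143.2 min [ 53.5 -39.9 139.2] max [ 94.9   8.3 148.4]
t housing [71.3 38.8] [47.5 57.8] 0.9 135 145.0 min [ 47.2  10.2 139.1] max [ 94.9  68.  151.5]
t keeper [  9.3 -18.3] [3.9 7.9] 85.5 9 147.6 min [  5.4 -20.5 147.3] max [ 13.1 -16.4 150.4]
s housing [91.7 21.7] [ 6.3 15.7] 0.6 26 142.6 min [ 88.6  13.9 139.4] max [ 94.9  29.6 147.6]
s tab [ 73.5 -57.8] [24.8  8.7] 0.0 106 171.8 min [ 61.1 -62.1 162.1] max [ 85.9 -53.4 177.5]
s keeper [ 12.8 -81.8] [  9.9 125.5] 0.1 282 148.1 min [   7.9 -144.6  146. ] max [ 17.9 -19.1 150.5]
s handle [ -0.6 -57.8] [26.8  8.2] 88.6 75 183.5 min [ -4.8 -71.2 178.3] max [  3.5 -44.4 186. ]
clock 19.675 tcp [525.1 -79.4 257.2] theta 183.0 tilt [ 0.0004 -0.0006] j [-0.15  0.29  0.14  1.42 -0.   -0.2 ]
go tool mm [-73.8  -4.3 105.3] turn z 0.0018
```

```bash
python3 -m creep '[[[-37,-2,0],[0,0,0]],[[-37,-2.3,0],[0,0,0]],[[0,0,0],[0,0,0]],[[0,0,30],[0,0,0]],[[0,0,25],[0,0,0]],[[0,0,0],[0,0,0]]]' 30
python3 - <<'E'
exec(open("m.py").read().split("c=g[")[0])
L=wcloud(w,M,t);L=np.column_stack([np.array([lb(q) for q in L]),L[:,2]])
for nm,a in {"tab":((50,95),(-80,-30),(165,183)),"keeper":((3,18),(-145,-10),(146,151)),"handle":((-15,8),(-90,-20),(178,190))}.items():
        Q=sel(L,*a)
        if len(Q)>5: print(nm,*rect(Q))
print("tcp lb",lb(t))
c,si=np.cos(s),np.sin(s);x,y=70,-56
tell(o[0]+x*c-y*si,o[1]+x*si+y*c,154,182.9)
E
```

```text
clock: 20.42
eef_pos: [0.5972, -0.0798, 0.2008]
tool_rot: [-0.025, 1.0, 0.0, -0.002]
ft_force: [-0.8, 0.1, -0.0]
grip_width: 0.0298
grasp_force: 0.0
clock 20.425 tcp [597.2 -79.8 200.8] theta 182.92 tilt [-0.004 -0.   ] j [-0.13  0.46  0.25  1.36 -0.   -0.18]
tab [ 69.7 -55.7] [23.6  8.9] -0.0 817 175.6
keeper [ 10.5 -79.7] [ 10.7 126.6] 0.2 4272 148.8
handle [ -4. -55.] [27.6  8.4] 90.0 1153 184.8
tcp lb [ 68.2 -55.9]
clock 20.475 tcp [598.4 -80.  202.6] theta 182.91 tilt [-0.0007 -0.0004] j [-0.13  0.46  0.25  1.36 -0.   -0.18]
go tool mm [-0.7  0.1 48.6] turn z 0.0002
```

```bash
python3 -m creep '[[[0,0,20],[0,0,0]],[[0,0,20],[0,0,0]],[[0,0,8],[0,0,0]],[[0,0,0],[0,0,0]]]' 30; python3 -m creep '[[[0,0,0],[0,0,0]],[[0,0,0],[0,0,0]],[[0,0,0],[0,0,0]]]' 0; python3 -c "
from h import *
tell()"
```

```text
clock: 20.98
eef_pos: [0.5998, -0.0802, 0.1557]
tool_rot: [-0.025, 1.0, -0.0, 0.001]
ft_force: [0.4, 0.0, 0.5]
grip_width: 0.0298
grasp_force: 0.0
clock: 21.35
eef_pos: [0.6004, -0.0793, 0.1565]
tool_rot: [-0.025, 1.0, 0.0, 0.002]
ft_force: [-1.2, 3.9, 5.4]
grip_width: 0.0067
grasp_force: 61.6
clock 21.35 tcp [600.4 -79.3 156.5] theta 182.92 tilt [0.0042 0.0004] j [-0.13  0.49  0.16  1.25  0.   -0.18]
```

```bash
python3 -m creep '[[[0,4,0],[0,0,0]],[[0,5,0],[0,0,0]],[[0,5,0],[0,0,0]],[[0,5,0],[0,0,0]],[[0,5,0],[0,0,0]],[[0,1,0],[0,0,0]],[[0,0,0],[0,0,0]],[[0,0,0],[0,0,0]]]'
python3 - <<'E'
exec(open("m.py").read().split("c=g[")[0])
print("tcp lb",lb(t),bot.get_obs()["ft_force"].round(1) if hasattr(bot.get_obs()["ft_force"],"round") else bot.get_obs()["ft_force"])
L=wcloud(w,M,t);L=np.column_stack([np.array([lb(q) for q in L]),L[:,2]])
for nm,a in {"tab":((55,85),(-80,-5),(166,178)),"tabfront":((50,62),(-80,-5),(150,178)),"handle":((-15,8),(-90,-20),(178,190)),"keeper":((3,18),(-145,-10),(146,151))}.items():
        Q=sel(L,*a)
        if len(Q)>5: print(nm,*rect(Q))
cv2.imwrite("pics/w5.png",w["image"])
p=vision.camera("top");cv2.imwrite("pics/t5.png",cv2.resize(p["image"][140:260,300:460],(800,600),interpolation=cv2.INTER_CUBIC))
p=vision.camera("scene");cv2.imwrite("pics/s5.png",cv2.resize(p["image"][200:320,340:500],(800,600),interpolation=cv2.INTER_CUBIC))
E
```

```text
clock: 22.35
eef_pos: [0.5994, -0.0589, 0.1566]
tool_rot: [-0.024, 1.0, -0.004, 0.002]
ft_force: [0.0, -7.7, 5.1]
grip_width: 0.0069
grasp_force: 61.6
clock 22.35 tcp [599.4 -58.9 156.6] theta 182.74 tilt [ 0.0047 -0.0079] j [-0.09  0.48  0.15  1.24 -0.01 -0.14]
tcp lb [ 71.4 -35.1] [-0.8 -8.2  5. ]
tab [ 65.8 -36.3] [26.6 25.5] 50.3 1985 175.2
tabfront [ 59.8 -35. ] [19.9  4.3] 90.0 1257 169.1
handle [ -3.9 -55.2] [ 8.1 28.2] 0.5 2094 184.9
keeper [ 10.4 -79.6] [126.1  10.5] 90.0 6474 148.8
```

View pics/s5.png

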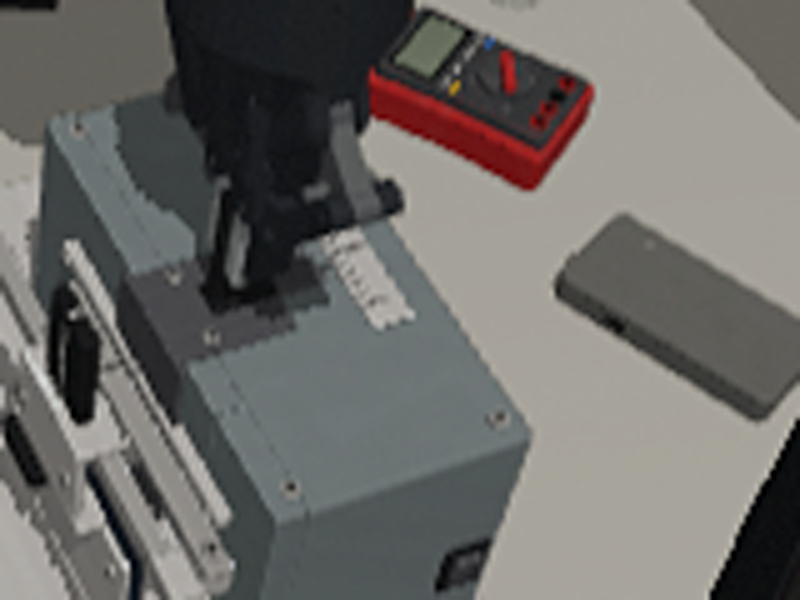

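The scene crop shows the tab pinched and drawn part of the way, with the carrier still hanging in place. The arm gave way under the spring, so about 5 mm remain.

```bash
python3 -m creep '[[[0,3,0],[0,0,0]],[[0,2.4,0],[0,0,0]],[[0,0,0],[0,0,0]],[[0,0,0],[0,0,0]],[[0,0,0],[0,0,0]]]'
python3 - <<'E'
exec(open("m.py").read().split("c=g[")[0])
print("tcp lb",lb(t),np.round(bot.get_obs()["ft_force"],1))
L=wcloud(w,M,t);L=np.column_stack([np.array([lb(q) for q in L]),L[:,2]])
for nm,a in {"tabfront":((50,62),(-80,-5),(150,178)),"handle":((-15,8),(-90,-20),(178,190)),"keeper":((3,18),(-145,-10),(146,151))}.items():
        Q=sel(L,*a)
        if len(Q)>5: print(nm,*rect(Q))
a=w["image"][:300];b=cv2.resize(vision.camera("scene")["image"][235:275,390:430],(400,400),interpolation=cv2.INTER_CUBIC)
c=cv2.resize(vision.camera("top")["image"][150:200,340:400],(400,333),interpolation=cv2.INTER_CUBIC)
cv2.imwrite("pics/six.png",np.vstack([cv2.resize(w["image"],(800,600))[60:260],np.hstack([b[:333],c])]))
E
```

```text
clock: 23.12
eef_pos: [0.5991, -0.054, 0.1565]
tool_rot: [-0.024, 1.0, -0.004, 0.002]
ft_force: [-0.2, -8.8, 5.2]
grip_width: 0.0067
grasp_force: 61.6
clock 23.125 tcp [599.1 -54.  156.5] theta 182.72 tilt [ 0.0047 -0.0088] j [-0.09  0.48  0.15  1.24 -0.01 -0.13]
tcp lb [ 71.4 -30.2] [-0.9 -9.   5.6]
tabfront [ 59.7 -30.2] [ 4.4 19.9] 1.3 1256 169.3
handle [ -3.9 -55.1] [28.   8.3] 90.0 2092 184.8
keeper [ 10.4 -79.7] [126.   10.5] 90.0 6340 148.8
```

View pics/six.png

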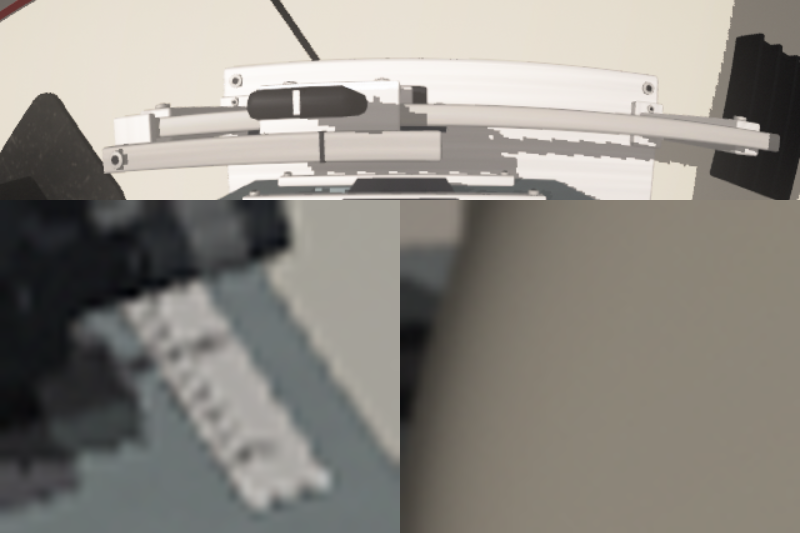

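The composite shows the pointer (about (140,365) in the lower-left crop) on the long middle line. The carrier handle's stripe is at (296,102) and the keeper mark at (321,147), which agrees with the measured centring once perspective is allowed for. TCP travel is 25.3 mm and the spring pull is 9 N, so the shutter is at half and I'll hand in.

```bash
python3 -c "
from workcell import workorder
print(workorder.job_done())"
```

```text
the job is handed in; nothing more can be done
None
```

The job is handed in: the carrier hangs upright on the rail under the keeper, released within about 0.5 mm of the mark while the shutter was shut, and the gripper holds the shutter at about half travel (25.3 mm measured).

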